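Pack the cytology carry tray

TASK

Pack the carry tray for a bedside cytology visit: put the large specimen jar, the small specimen jar, the oil dropper bottle and the cover-glass box each into the one insert of the tray whose well is made for it, right way up and fully down on the floor of the well. Carry everything upright all the way, and leave the fine forceps lying where they are.

Things in the scene. Friction and masses are not known exactly. Their poses are not given: they have to be found in the camera images.
- large_jar_center (a point): Large screw-cap specimen jar standing on the desk or the 3 mm thick mouse mat, white body with a yellow cap: the thickest and tallest of the things, body 52 mm in diameter, cap 54 mm in diameter (from 60 mm up to the top), 76 mm high, about 0.12 kg. The point is its centre, 38 mm above its underside; z is up.
- small_jar_center (a point): Small screw-cap specimen jar standing on the desk or the 3 mm thick mouse mat, all white: body 44 mm in diameter, cap 46 mm in diameter (from 52 mm up to the top), 68 mm high, about 0.09 kg. The point is its centre, 34 mm above its underside; z is up.
- oil_bottle_center (a point): Small immersion-oil dropper bottle standing on the desk or the 3 mm thick mouse mat, brown round body 25 mm in diameter and 42 mm high with a narrower black dropper top (17 mm in diameter), 66 mm high in all, about 0.04 kg. The point is its centre, 33 mm above its underside; z is up.
- cover_glass_box_center (a point): Square plastic box of cover glasses lying flat on the desk or the 3 mm thick mouse mat, 38 x 38 x 18.5 mm with a blue and white lid, about 0.03 kg. The point is its centre, 9 mm above its underside; x and y run along its sides, z is up.
- carry_tray: White carry tray standing on the desk, 186 mm square, 21 mm high, with wire handles 25 mm outside its two y sides. It holds four grey inserts, each 84 mm square with its top face 29 mm above the desk, two by two, centres 86 mm apart, square with the tray; which bay holds which insert varies. The point is its centre at desk height; x and y run along its sides. It stays put.
- large_well_seat (a point): Seat for the large jar: the insert in the tray with the widest round well, 60 mm in diameter, its mouth widening to 76 mm in a sloping lead-in over the top 8 mm. The point is the centre of the well's floor, 22 mm below the insert's top face; x and y run along the insert's sides, z is up.
- small_well_seat (a point): Seat for the small jar: the insert in the tray with the middle-sized round well, 50 mm in diameter, mouth widening to 66 mm over the top 8 mm. The point is the centre of the well's floor, 22 mm below the insert's top face; axes as for the large well.
- bottle_well_seat (a point): Seat for the oil bottle: the insert in the tray with the smallest round well, 31 mm in diameter, mouth widening to 47 mm over the top 8 mm. The point is the centre of the well's floor, 18 mm below the insert's top face; axes as for the large well.
- box_pocket_seat (a point): Seat for the cover-glass box: the insert in the tray with the square pocket, 44 mm square, mouth widening to 56 mm over the top 6 mm. The point is the centre of the pocket's floor, 9 mm below the insert's top face, so the box stands about 10 mm proud when it is home; x and y run along the pocket's sides, z is up.
- forceps_center (a point): Fine steel forceps, 113 mm long, 14 mm wide, 8 mm high, lying loose between the things and the black computer; not part of the job. The point is their middle, 4 mm above the desk; y runs along them. The computer (122 mm high, its nearest corner about 0.47 m straight ahead of the robot) carries a tall monitor: pass in front of both between things and tray, x about 0.42 where y is 0.
Not all that is in view belongs to the job. Leave any pink look-alike of the part that bears cover_glass_box_center alone.

How it is judged (in metres and radians):
At the end, for the whole second after the job is handed in: Each of the four things rests, released and still, in its own insert: centre within 8 mm of the well's centre seen from above, no more than about 3 mm (the box) or 4 mm (the others) off the well's floor, and upright within about 7 degrees; the forceps are within 30 mm of where they lay (horizontal distance between large_jar_center and large_well_seat below 0.008 m and z of large_jar_center in the frame of large_well_seat below 0.042 m and angle between each of large_jar_center, small_jar_center, oil_bottle_center, cover_glass_box_center's own z axis and vertical below 0.12 rad and horizontal distance between small_jar_center and small_well_seat below 0.008 m and z of small_jar_center in the frame of small_well_seat below 0.038 m and horizontal distance between oil_bottle_center and bottle_well_seat below 0.008 m and z of oil_bottle_center in the frame of bottle_well_seat below 0.037 m and horizontal distance between cover_glass_box_center and box_pocket_seat below 0.008 m and z of cover_glass_box_center in the frame of box_pocket_seat below 0.0125 m and distance of forceps_center from where it was at the start of the episode below 0.03 m); the robot touches nothing.
It fails at once if the large jar is tipped by more than about 35 degrees (angle between large_jar_center's own z axis and vertical above 0.6 rad).
It fails at once if the small jar is tipped by more than about 35 degrees (angle between small_jar_center's own z axis and vertical above 0.6 rad).
It fails at once if the oil bottle is tipped by more than about 35 degrees (angle between oil_bottle_center's own z axis and vertical above 0.6 rad).
It fails at once if the cover-glass box is tipped by more than about 35 degrees (angle between cover_glass_box_center's own z axis and vertical above 0.6 rad).
It fails at once if the forceps are pushed more than 30 mm from their place (distance of forceps_center from where it was at the start of the episode above 0.03 m).
It also fails if it takes over 122 s, if anything falls off the work surface, if the arm or the gripper's body presses on something with over 40 N, if the wrist force passes 120 N, or if a joint passes its speed limit or range.

ROBOT

A 7-joint arm with a two-finger parallel gripper is mounted at the origin on the work surface; the furniture and walls round the work are solid. World frame = base frame: x ahead of the robot, y to its left, z up, the work surface at z = 0. Lengths are in m, angles in degrees, forces in N, time in s.
With the tool pointing down it reaches from about 0.4 to 0.925 m from the base axis. Payload 5.6 kg.
Tool frame: the origin (TCP) lies on the centre line of the jaws, within the pads' length; the fingertips stand 17 mm ahead of it and the grasp point (between the pads) lies 2 mm behind it; z points along the fingers, y is the line along which they close (so a half turn about z gives the same grasp; the last joint's range is limited). The gripper opens to 85 mm and grips with 20 to 120 N. Pads are 22 mm wide; open, the fingers measure 114 mm over their backs; the gripper's body (76 mm by 85 mm) begins 54 mm behind the grasp point. The pads swing forward as they close: fully open they stand 13 mm farther back than shut.
Start: joints at [-72.766, 26.786, -0.665, 91.828, 0.344, 61.387, -3.226], TCP at [0.219, 0.612, 0.248] pointing down, gripper open.
Joint ranges: [-144.91, 144.91], [-17.63, 115.5], [-89.93, 88.59], [15.96, 139.68], [-74.01, 254.01], [8.47, 105.57], [-167.45, 167.45]. Speed limits (degrees/s): [147.25, 147.25, 180, 180, 180, 180, 180].

INTERFACE

Orientations are given as [roll, pitch, yaw] about the fixed x, y, z axes, in that order (R = Rz(yaw) Ry(pitch) Rx(roll)).
In Python, from bench import * gives the robot as it stands. The module is installed in compiled form; this text tells all that it offers.
- The arm moves only by the tool carry_out, never from a script. Its arguments are lists of equal length, an entry for each row: "translation": the shift along the tool's x, y, z in mm, a list of three; "twist": the turn about the tool's z in degrees; "jaw": the opening, from 0 (shut) to 1 (fully open). In form: {"translation": [[dx, dy, dz], ...], "twist": [twist, ...], "jaw": [jaw, ...]}. A call has 1 to 20 rows; each row shifts and turns the commanded pose from where the row before left it, along the tool's axes as they then stand; what a row does not reach is not made up. A row lasts 1/8 s, in which the tool goes at most 62.5 mm and 10.7 degrees, less where a joint would pass 70% of its speed; a pose out of reach is approached as far as the arm can. A call is refused whole if a number of a shift passes 62.5 or a number of a turn 10.7, either way. A call with a gripper value outside its range is refused whole. The fingers move at their own pace and stop on an object; "newtons" is the grip in N (left out, the last holds). Time passes only in rows, so rows that do not move let the fingers close. It gives the time, the measured TCP pose, the force, the opening and the grip force at its end, in the units of the state.
- read_state(): the state, without advancing time (a new reading comes with each control period).
- capture(name): name is "scene" or "top"; returns the picture (400x640x3 uint8, blue, green, red); there is no depth.
- calibration(name): a dict with "K" (3x3 intrinsics, pixels), "view" (4x4, takes a point from world to camera coordinates). Camera axes: x right, y up, looking along -z (the intrinsics and any distortion apply to the point x, -y, -z); pixel columns grow to the right and rows downward; lengths in m; the calibration is good to about 2 mm. A picture is of the moment at which its call begins. calibration takes no time and is no camera call.
- sign_off(): hands the job in; it is judged then, once.
The state is a dict: "time_s": time; "joint_pos": joint angles; "qvel": joint speeds; "effort": joint torques, N m; "tcp_pos": TCP position; "tcp_rot": TCP orientation; "ft_force": force on the tool from outside, world axes, zero at the start; "moment": the same for the moment, N m; "finger_gap": finger opening in m; "gripper_force": force on a finger pad.
Only numpy, scipy, OpenCV 4.12 (cv2) and the standard library are available. Lean on these libraries where they do the work, as an engineer would, in place of code of your own. Each camera call takes 0.05 s, during which the arm holds its last target. There are 200 camera calls.

## Working session

There is one attempt and no reset: what is moved stays moved. The work goes in short steps, Python scripts to look and compute and a tool call to move; the robot and the scene stay as the last step left them, time stands still between calls to the robot, and variables do not carry over. Pictures are saved under pics/ and viewed, at most 14 in all, crops included, and the job is handed in when it is done.

Besides the shell and the picture viewer there is one more tool, called after "Emit:" as name(argument=value, ...) on one line, values as JSON. carry_out: Moves the arm, as the interface text tells. Its arguments: {"type":"object","properties":{"translation":{"type":"array","items":{"type":"array","items":{"type":"number"}}},"twist":{"type":"array","items":{"type":"number"}},"jaw":{"type":"array","items":{"type":"number"}},"newtons":{"type":"number"}},"required":["translation","twist","jaw"]}

```bash
mkdir -p pics; python3 - <<'E'
from bench import *
import cv2,numpy as np
np.set_printoptions(precision=4,suppress=True)
for n in ("scene","top"):
    c=calibration(n); print(n,c); cv2.imwrite(f"pics/{n}0.png",capture(n))
s=read_state(); print(s)
E
```

```text
scene {'K': array([[455.5745,   0.    , 321.8469],
       [  0.    , 455.5745, 199.96  ],
       [  0.    ,   0.    ,   1.    ]]), 'view': array([[-0.466 , -0.8846,  0.0158,  0.1037],
       [ 0.4649, -0.2297,  0.855 , -0.2788],
       [-0.7528,  0.4058,  0.5183, -1.024 ],
       [ 0.    ,  0.    ,  0.    ,  1.    ]])}
top {'K': array([[517.226 ,   0.    , 317.73  ],
       [  0.    , 517.226 , 200.2722],
       [  0.    ,   0.    ,   1.    ]]), 'view': array([[-0.0047, -1.    , -0.0082, -0.0786],
       [ 0.9965, -0.0054,  0.0839, -0.4117],
       [-0.0839, -0.0078,  0.9964, -1.5529],
       [ 0.    ,  0.    ,  0.    ,  1.    ]])}
{'time_s': 0.1, 'joint_pos': array([-72.7664,  26.833 ,  -0.6658,  91.8736,   0.3453,  61.3884,
        -3.2259]), 'qvel': array([ 0.0244, -0.1491, -0.0151, -0.0891,  0.1394, -0.0293,  0.0137]), 'effort': array([  0.0008, -53.3521,   0.0215, -25.1968,   0.0115,   0.0043,
        -0.    ]), 'tcp_pos': array([0.219 , 0.6115, 0.2474]), 'tcp_rot': array([-179.9072,    0.0076,  160.3004]), 'ft_force': array([ 0.2778, -0.1006, -0.1387]), 'moment': array([-0.001 , -0.0597, -0.0012]), 'gripper_force': 0.0, 'finger_gap': 0.08577509556355804}
```

View pics/scene0.png

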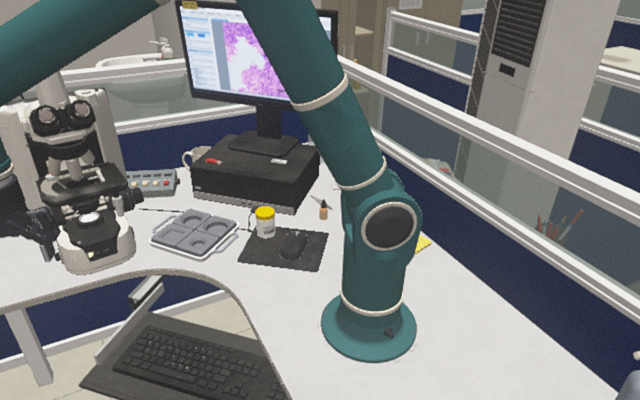

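View pics/top0.png

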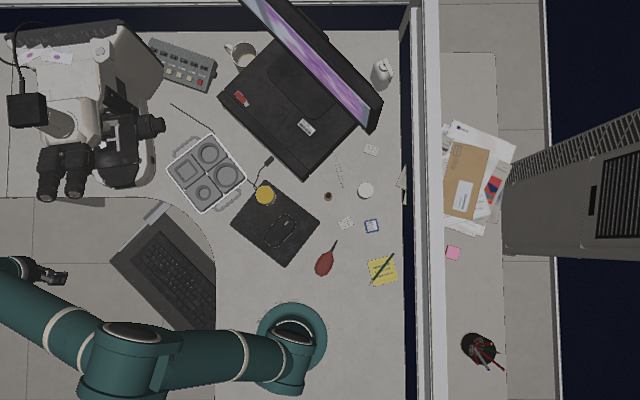

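Top view: yellow-capped jar at (265,195) and brown/black bottle at (328,196). There are white round candidates at (365,190) and (381,73), a blue-framed box at (372,226) with a pink look-alike at (453,253), forceps near (339,175), and the tray at (207,174). I'll enlarge two crops to confirm.

```bash
python3 - <<'E'
import cv2
t=cv2.imread("pics/top0.png")
cv2.imwrite("pics/c1.png",cv2.resize(t[130:270,300:420],None,fx=5,fy=5,interpolation=cv2.INTER_CUBIC)[:600])
cv2.imwrite("pics/c2.png",cv2.resize(t[120:220,155:285],None,fx=6,fy=6,interpolation=cv2.INTER_CUBIC))
E
```

```text
(no output)
```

View pics/c1.png

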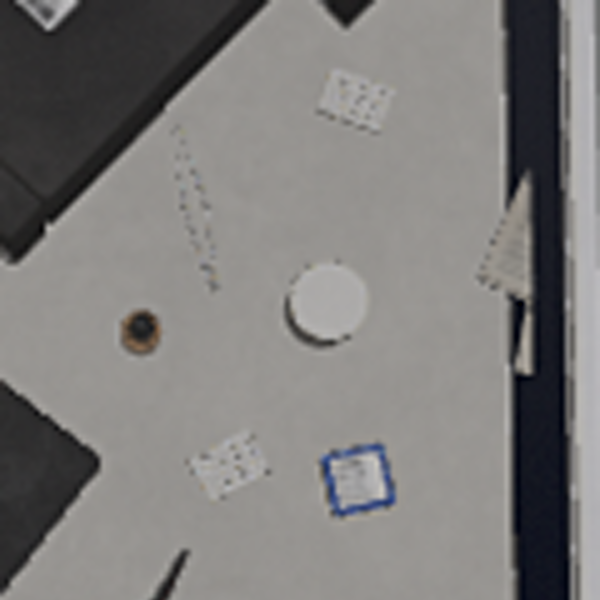

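View pics/c2.png

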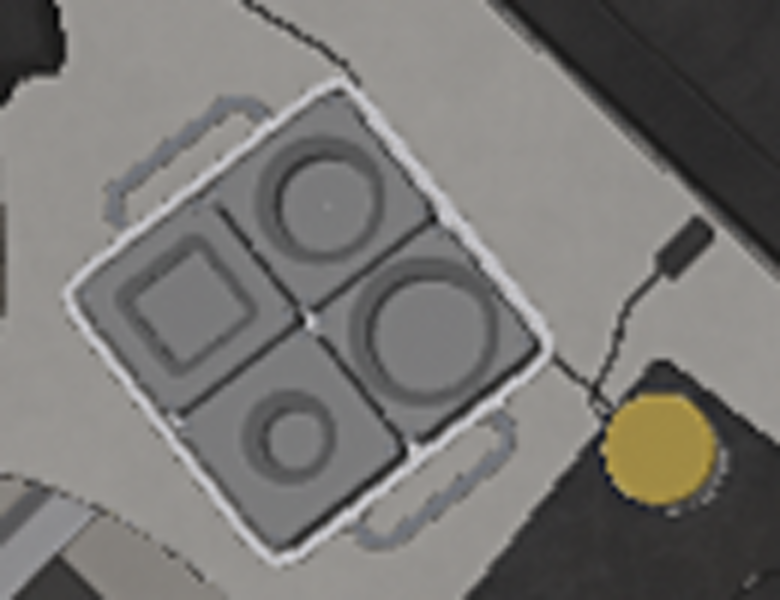

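Crop 1 (×5, offset (300,130)): bottle at (142,327). The small white jar is at (328,301), and its roughly 81 px cap width matches a 46 mm cap. The blue-framed box is at (359,480), and the forceps run (175,125)–(213,290). The other white things are flat dotted cards, and the object at (381,73) is a white pump bottle. 
Crop 2 (×6, offset (155,120)): large well on the right (427,335), small well at the top (330,205), bottle well at the bottom (295,440), pocket on the left (187,305).

```bash
cat > h.py <<'E'
from bench import *
import cv2,numpy as np
np.set_printoptions(precision=4,suppress=True)
def w(px,z,n="top"):
    c=calibration(n);K=c["K"];V=c["view"]
    r=np.linalg.inv(K)@[px[0],px[1],1.];r=r*[1,-1,-1]
    R,t=V[:3,:3],V[:3,3];o=-R.T@t;d=R.T@r
    return o+d*(z-o[2])/d[2]
def proj(p,n="top"):
    c=calibration(n);q=c["view"][:3,:3]@p+c["view"][:3,3];q=q*[1,-1,-1];q=c["K"]@q;return q[:2]/q[2]
E
python3 - <<'E'
from h import *
A=lambda x,y:((x+.5)/5-.5+300,(y+.5)/5-.5+130)
B=lambda x,y:((x+.5)/6-.5+155,(y+.5)/6-.5+120)
def show(n,p): print(n,p,np.hypot(p[0],p[1]))
show("bottle",w(A(143,326),.066)); show("small",w(A(328,301),.068))
show("box",w(A(359,480),.0185)); 
bc=np.array([w(A(*q),.0185) for q in [(322,456),(381,445),(396,503),(334,515)]]);print(bc, [np.hypot(*(bc[i]-bc[i-1])[:2]) for i in range(4)],[np.degrees(np.arctan2(*(bc[i]-bc[i-1])[1::-1])) for i in range(4)])
show("forceps a",w(A(175,125),.006));show("forceps b",w(A(213,290),.006))
show("large@mat",w(B(659,449),.079))
tc=np.array([w(B(*q),.021) for q in [(343,82),(66,292),(278,564),(550,345)]]);print(tc,tc.mean(0), [np.hypot(*(tc[i]-tc[i-1])[:2]) for i in range(4)],[np.degrees(np.arctan2(*(tc[i]-tc[i-1])[1::-1])) for i in range(4)])
for n,q,z in [("L",(427,337),.007),("S",(330,205),.007),("B",(297,440),.011),("P",(189,305),.020)]: show(n,w(B(*q),z))
print("mat",w((320,223),.003),w((265,183),.003),"mouse",w((285,230),.03))
print("tcp px", proj(np.array([.219,.612,.247])))
E
```

```text
bottle [ 0.4231 -0.1119  0.066 ] 0.43766072452801275
small [ 0.4371 -0.2207  0.068 ] 0.4896434135357046
box [ 0.3336 -0.2422  0.0185] 0.4122308728055734
[[ 0.3481 -0.2201  0.0185]
 [ 0.3546 -0.2558  0.0185]
 [ 0.3196 -0.2643  0.0185]
 [ 0.3125 -0.2269  0.0185]] [np.float64(0.03624915739144818), np.float64(0.03627672682078213), np.float64(0.03605846761741097), np.float64(0.03809942073726358)] [np.float64(10.800664114984569), np.float64(-79.73635805834374), np.float64(-166.2995843593695), np.float64(100.6455421456108)]
forceps a [ 0.553  -0.1332  0.006 ] 0.5687948471123013
forceps b [ 0.4507 -0.1557  0.006 ] 0.4768241708306043
large@mat [0.424  0.0745 0.079 ] 0.4305189125204399
[[0.6189 0.2433 0.021 ]
 [0.5115 0.383  0.021 ]
 [0.3724 0.273  0.021 ]
 [0.4829 0.1364 0.021 ]] [0.4964 0.2589 0.021 ] [np.float64(0.17293751951987485), np.float64(0.17624824292364755), np.float64(0.17728263777430103), np.float64(0.1756814728618519)] [np.float64(38.149255620221986), np.float64(127.55233561680706), np.float64(-141.66487540726595), np.float64(-51.03276300369623)]
L [0.4892 0.2016 0.007 ] 0.5291007531775889
S [0.5578 0.2522 0.007 ] 0.6121930404040066
B [0.4362 0.2666 0.011 ] 0.511210892083562
P [0.5046 0.3205 0.02  ] 0.5977470400664073
mat [ 0.3428 -0.0871  0.003 ] [0.4666 0.0813 0.003 ] mouse [0.3213 0.0178 0.03  ]
tcp px [ 47.9757 268.7347]
```

```bash
cat >> h.py <<'E'
import sys,json
def plan(wps,step=40,jaw=1.0,start=None):
    """wps: (x,y,z,yaw,jaw) ; polar interpolation; prints rows in tool axes."""
    s=read_state(); p=np.array(s["tcp_pos"]) if start is None else np.array(start[:3]); yaw=s["tcp_rot"][2] if start is None else start[3]
    c=p.copy(); T=[];W=[];J=[]
    for x,y,z,Y,j,*st in wps:
        step_=st[0] if st else step
        r0,a0,r1,a1=np.hypot(*p[:2]),np.arctan2(p[1],p[0]),np.hypot(x,y),np.arctan2(y,x)
        dY=(Y-yaw+180)%360-180
        n=int(max(np.ceil(np.linalg.norm([r1-r0,(a1-a0)*max(r0,r1),z-p[2]])*1000/step_-1e-6),np.ceil(abs(dY)/9),1))
        cy=yaw
        for k in range(1,n+1):
            f=k/n;r=r0+f*(r1-r0);a=a0+f*(a1-a0);q=np.array([r*np.cos(a),r*np.sin(a),p[2]+f*(z-p[2])])
            Rz=np.radians(cy);D=q-c
            loc=np.round(np.array([D@[np.cos(Rz),np.sin(Rz),0],D@[np.sin(Rz),-np.cos(Rz),0],-D[2]])*1000)
            t=round(-(yaw+f*dY-cy)); 
            c=c+(loc[0]*np.array([np.cos(Rz),np.sin(Rz),0])+loc[1]*np.array([np.sin(Rz),-np.cos(Rz),0])+loc[2]*np.array([0,0,-1]))/1000
            cy-=t;T.append(loc.astype(int).tolist());W.append(t);J.append(j)
        p=np.array([x,y,z]);yaw=Y
    for i in range(0,len(T),20): print(json.dumps({"translation":T[i:i+20],"twist":W[i:i+20],"jaw":J[i:i+20]}))
    print("end",c,cy,len(T))
E
python3 - <<'E'
from h import *
plan([(.25,.375,.25,150,1,55),(.437,-.2207,.2,63,.8,50),(.437,-.2207,.12,63,.8,40)])
E
```

```text
{"translation": [[-30, -40, -1], [-27, -41, 0], [-25, -41, -1], [-22, -42, 0], [-20, -41, -1], [-43, -3, 4], [-44, -2, 3], [-45, -1, 3], [-44, -2, 4], [-45, -2, 3], [-45, -2, 3], [-45, -1, 4], [-46, -1, 3], [-45, -1, 3], [-46, -1, 4], [-46, 0, 3], [-47, 0, 3], [-47, 0, 4], [-47, 0, 3], [-47, 0, 3]], "twist": [2, 2, 2, 2, 2, 6, 6, 5, 6, 6, 6, 6, 5, 6, 6, 6, 6, 5, 6, 6], "jaw": [1, 1, 1, 1, 1, 0.8, 0.8, 0.8, 0.8, 0.8, 0.8, 0.8, 0.8, 0.8, 0.8, 0.8, 0.8, 0.8, 0.8, 0.8]}
{"translation": [[0, 0, 40], [0, 0, 40]], "twist": [0, 0], "jaw": [0.8, 0.8]}
end [ 0.4374 -0.2207  0.1204] 63 22
```

```bash
python3 - <<'E'
from h import *
plan([(.276,.33,.25,140,1,50),(.42,0.0,.25,90,1,50),(.437,-.2207,.2,63,.8,45),(.437,-.2207,.12,63,.8,40)])
E
```

```text
{"translation": [[-31, -32, 0], [-30, -32, -1], [-28, -32, 0], [-26, -32, 0], [-26, -32, -1], [-23, -31, 0], [-22, -32, -1], [-46, -4, 0], [-47, -4, 0], [-46, -4, 0], [-47, -4, 0], [-46, -4, 0], [-46, -3, 0], [-46, -5, 0], [-46, -3, 0], [-33, 10, 9], [-35, 10, 8], [-35, 10, 8], [-37, 10, 9], [-37, 11, 8]], "twist": [3, 3, 3, 3, 3, 2, 3, 6, 6, 7, 6, 6, 6, 7, 6, 4, 5, 4, 5, 4], "jaw": [1, 1, 1, 1, 1, 1, 1, 1, 1, 1, 1, 1, 1, 1, 1, 0.8, 0.8, 0.8, 0.8, 0.8]}
{"translation": [[-38, 9, 8], [0, 0, 40], [0, 0, 40]], "twist": [5, 0, 0], "jaw": [0.8, 0.8, 0.8]}
end [ 0.4367 -0.2203  0.1204] 63 23
```

Emit:
carry_out(translation=[[-31, -32, 0], [-30, -32, -1], [-28, -32, 0], [-26, -32, 0], [-26, -32, -1], [-23, -31, 0], [-22, -32, -1], [-46, -4, 0], [-47, -4, 0], [-46, -4, 0], [-47, -4, 0], [-46, -4, 0], [-46, -3, 0], [-46, -5, 0], [-46, -3, 0], [-33, 10, 9], [-35, 10, 8], [-35, 10, 8], [-37, 10, 9], [-37, 11, 8]], twist=[3, 3, 3, 3, 3, 2, 3, 6, 6, 7, 6, 6, 6, 7, 6, 4, 5, 4, 5, 4], jaw=[1, 1, 1, 1, 1, 1, 1, 1, 1, 1, 1, 1, 1, 1, 1, 0.8, 0.8, 0.8, 0.8, 0.8], newtons=30)

```text
time_s: 2.6
tcp_pos: [0.4453, -0.1814, 0.2088]
tcp_rot: [-180.0, 0.0, 68.2]
ft_force: [0.4, -0.2, -0.4]
finger_gap: 0.0686
gripper_force: 0.0
```

Emit:
carry_out(translation=[[-38, 9, 8], [0, 0, 40], [0, 0, 20], [0, 0, 0]], twist=[5, 0, 0, 0], jaw=[0.8, 0.8, 0.8, 0.8])

```text
time_s: 3.1
tcp_pos: [0.4384, -0.2188, 0.1399]
tcp_rot: [-179.8, 0.1, 63.3]
ft_force: [0.3, 0.1, 0.5]
finger_gap: 0.068
gripper_force: 0.0
```

```bash
python3 - <<'E'
from h import *
s=read_state();print(s["tcp_pos"],s["tcp_rot"],s["finger_gap"],s["time_s"],s["joint_pos"])
a=capture("top")[130:270,300:420];b=capture("scene")[150:290,220:400]
print(proj(s["tcp_pos"]),proj(s["tcp_pos"],"scene"))
a=cv2.resize(a,None,fx=4,fy=4,interpolation=cv2.INTER_CUBIC)
b=cv2.resize(b,(480,373),interpolation=cv2.INTER_CUBIC)
o=np.zeros((560,960,3),np.uint8);o[:,:480]=a;o[:373,480:]=b
cv2.imwrite("pics/d1.png",cv2.resize(o,(800,467),interpolation=cv2.INTER_AREA))
E
```

```text
[ 0.4384 -0.2188  0.1399] [-179.7901    0.0638   63.2714] 0.0679707818945646 3.1 [ -9.1888  23.5502  38.7333 120.7847 -21.527   42.7108  16.6271]
[366.6401 186.6447] [353.4796 168.3822]
```

View pics/d1.png

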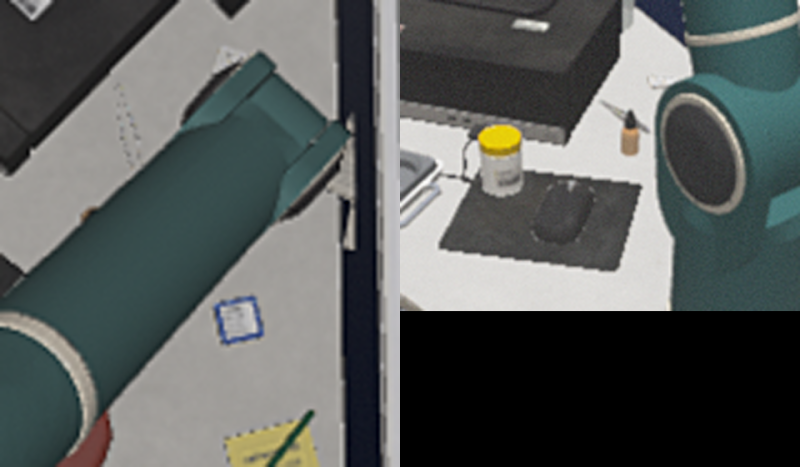

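The arm hides the jar from both cameras, so I'll rely on the measured position. Descending and gripping by feel.

Emit:
carry_out(translation=[[-1, 0, 30], [-1, 0, 30], [0, 0, 20], [0, 0, 13], [0, 0, 0], [0, 0, 0], [0, 0, 0], [0, 0, 0], [0, 0, 0], [0, 0, 0]], twist=[0, 0, 0, 0, 0, 0, 0, 0, 0, 0], jaw=[0.8, 0.8, 0.8, 0.8, 0.8, 0.8, 0.3, 0.3, 0.3, 0.3], newtons=30)

```text
time_s: 4.45
tcp_pos: [0.4394, -0.221, 0.0491]
tcp_rot: [179.9, -0.0, 63.3]
ft_force: [-0.9, 0.8, 6.3]
finger_gap: 0.0449
gripper_force: 29.9
```

```bash
python3 - <<'E'
from h import *
plan([(.437,-.2207,.21,63.3,.3,30),(.42,0.0,.23,93,.3,35),(.41,.185,.23,125,.3,35),(.5571,.2524,.2,128,.3,35),(.5571,.2524,.1,128,.3,35),(.5571,.2524,.1,128,.3,30)])
E
```

```text
{"translation": [[0, 0, -27], [0, -1, -27], [0, 0, -26], [-1, 0, -27], [0, -1, -27], [0, 0, -27], [32, -11, -3], [32, -11, -3], [30, -11, -2], [31, -10, -3], [29, -10, -3], [29, -10, -3], [29, -10, -3], [30, 6, 0], [30, 6, 0], [30, 7, 0], [30, 7, 0], [31, 8, 0], [30, 10, 0], [-6, 31, 6]], "twist": [0, 0, 0, 0, 0, 0, -4, -4, -5, -4, -4, -4, -5, -5, -6, -5, -5, -6, -5, -1], "jaw": [0.3, 0.3, 0.3, 0.3, 0.3, 0.3, 0.3, 0.3, 0.3, 0.3, 0.3, 0.3, 0.3, 0.3, 0.3, 0.3, 0.3, 0.3, 0.3, 0.3]}
{"translation": [[-6, 32, 6], [-6, 32, 6], [-7, 32, 6], [-7, 31, 6], [0, 0, 33], [0, 0, 34], [0, 0, 33], [0, 0, 0]], "twist": [0, -1, 0, -1, 0, 0, 0, 0], "jaw": [0.3, 0.3, 0.3, 0.3, 0.3, 0.3, 0.3, 0.3]}
end [0.5569 0.2525 0.1001] 128 28
```

Emit:
carry_out(translation=[[0, 0, -27], [0, -1, -27], [0, 0, -26], [-1, 0, -27], [0, -1, -27], [0, 0, -27], [32, -11, -3], [32, -11, -3], [30, -11, -2], [31, -10, -3], [29, -10, -3], [29, -10, -3], [29, -10, -3], [30, 6, 0], [30, 6, 0], [30, 7, 0], [30, 7, 0], [31, 8, 0], [30, 10, 0], [-6, 31, 6]], twist=[0, 0, 0, 0, 0, 0, -4, -4, -5, -4, -4, -4, -5, -5, -6, -5, -5, -6, -5, -1], jaw=[0.3, 0.3, 0.3, 0.3, 0.3, 0.3, 0.3, 0.3, 0.3, 0.3, 0.3, 0.3, 0.3, 0.3, 0.3, 0.3, 0.3, 0.3, 0.3, 0.3])

```text
time_s: 6.95
tcp_pos: [0.4359, 0.2017, 0.2234]
tcp_rot: [180.0, -0.1, 126.8]
ft_force: [0.6, -0.6, -0.7]
finger_gap: 0.045
gripper_force: 31.0
```

Emit:
carry_out(translation=[[-6, 32, 6], [-6, 32, 6], [-7, 32, 6], [-7, 31, 6], [0, 0, 33], [0, 0, 34], [0, 0, 23], [0, 0, 0], [0, 0, 0]], twist=[0, -1, 0, -1, 0, 0, 0, 0, 0], jaw=[0.3, 0.3, 0.3, 0.3, 0.3, 0.3, 0.3, 0.3, 0.3])

```text
time_s: 8.07
tcp_pos: [0.5554, 0.2542, 0.11]
tcp_rot: [179.9, 0.0, 128.4]
ft_force: [-0.2, 1.1, -0.9]
finger_gap: 0.0449
gripper_force: 31.1
```

```bash
python3 - <<'E'
from h import *
s=read_state();print(s["tcp_pos"],s["tcp_rot"],s["finger_gap"],s["gripper_force"],s["time_s"],s["ft_force"])
a=capture("top")[120:220,155:285];b=capture("scene")[170:270,140:270]
j=np.array([.5571,.2524,0])
print(proj(s["tcp_pos"]),proj(s["tcp_pos"],"scene"),proj(j+[0,0,.029],"scene"))
o=np.hstack([cv2.resize(x,None,fx=3.05,fy=3.05,interpolation=cv2.INTER_CUBIC) for x in (a,b)])
cv2.imwrite("pics/d2.png",o)
E
```

```text
[0.5554 0.2542 0.11  ] [179.9307   0.0041 128.3724] 0.044927042524311664 31.074208617210388 8.075 [-0.174   1.1277 -0.8819]
[201.1266 148.3915] [187.4147 194.5697] [191.7227 218.1447]
```

View pics/d2.png

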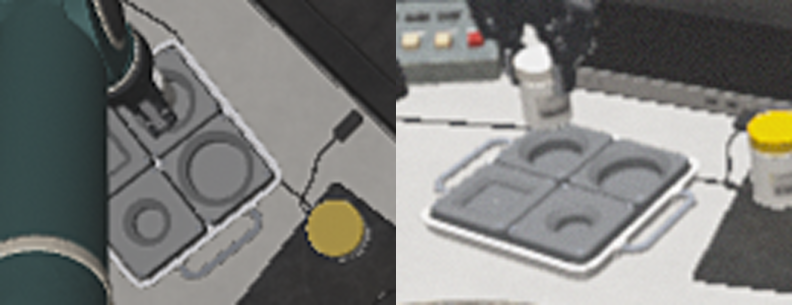

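Scene view: the small well appears at about (191,218.5), against a predicted (191.7,218.1). The jar is held upright just above it, so I'm lowering it.

Emit:
carry_out(translation=[[-2, 0, 20], [0, 0, 15], [0, 0, 8], [0, 0, 5], [0, 0, 4], [0, 0, 0], [0, 0, 0]], twist=[0, 0, 0, 0, 0, 0, 0], jaw=[0.3, 0.3, 0.3, 0.3, 0.3, 0.3, 0.3])

```text
time_s: 9.05
tcp_pos: [0.5563, 0.2518, 0.0575]
tcp_rot: [180.0, 0.0, 128.3]
ft_force: [-0.3, -0.1, -0.9]
finger_gap: 0.0449
gripper_force: 31.7
```

Emit:
carry_out(translation=[[0, 0, 2], [0, 0, 1], [0, 0, 0], [0, 0, 0]], twist=[0, 0, 0, 0], jaw=[0.3, 0.3, 0.3, 0.3])

```text
time_s: 9.55
tcp_pos: [0.5566, 0.2519, 0.0561]
tcp_rot: [179.9, -0.0, 128.3]
ft_force: [-4.3, -1.8, 11.6]
finger_gap: 0.0451
gripper_force: 32.5
```

Contact with the floor at the expected height. Releasing, rising, and planning the move to the large jar.

Emit:
carry_out(translation=[[0, 0, 0], [0, 0, 0], [0, 0, 0], [0, 0, 0], [0, 0, -25], [0, 0, -40], [0, 0, -40], [0, 0, -40]], twist=[0, 0, 0, 0, 0, 0, 0, 0], jaw=[0.7, 0.7, 0.7, 0.7, 0.7, 0.7, 0.7, 0.7])

```text
time_s: 10.55
tcp_pos: [0.5561, 0.2516, 0.2004]
tcp_rot: [-180.0, 0.0, 128.3]
ft_force: [0.1, 0.7, 0.6]
finger_gap: 0.0597
gripper_force: 0.0
```

```bash
python3 - <<'E'
from h import *
s=read_state();print(s["tcp_pos"],s["tcp_rot"],s["finger_gap"])
plan([(.42,.19,.21,100,.85,45),(.424,.0745,.2,85,.85,40),(.424,.0745,.12,85,.85,40),(.424,.0745,.052,85,.85,23)])
E
```

```text
[0.5561 0.2516 0.2004] [-179.9876    0.0044  128.2954] 0.05969875661460506
{"translation": [[9, -36, -2], [4, -37, -3], [0, -38, -2], [-4, -37, -3], [-30, -1, 3], [-29, -1, 2], [-29, -1, 3], [-28, -2, 2], [0, 0, 40], [0, 0, 40], [0, 0, 23], [0, 0, 23], [0, 0, 22]], "twist": [7, 7, 7, 7, 4, 4, 3, 4, 0, 0, 0, 0, 0], "jaw": [0.85, 0.85, 0.85, 0.85, 0.85, 0.85, 0.85, 0.85, 0.85, 0.85, 0.85, 0.85, 0.85]}
end [0.4236 0.0745 0.0524] 85 13
```

Emit:
carry_out(translation=[[9, -36, -2], [4, -37, -3], [0, -38, -2], [-4, -37, -3], [-30, -1, 3], [-29, -1, 2], [-29, -1, 3], [-28, -2, 2], [0, 0, 40], [0, 0, 25], [0, 0, 0], [0, 0, 0]], twist=[7, 7, 7, 7, 4, 4, 3, 4, 0, 0, 0, 0], jaw=[0.85, 0.85, 0.85, 0.85, 0.85, 0.85, 0.85, 0.85, 0.85, 0.85, 0.85, 0.85])

```text
time_s: 12.05
tcp_pos: [0.425, 0.074, 0.1349]
tcp_rot: [179.9, -0.0, 85.2]
ft_force: [-0.1, -0.5, -0.3]
finger_gap: 0.0726
gripper_force: 0.0
```

```bash
python3 - <<'E'
from h import *
s=read_state();print(s["tcp_pos"],s["tcp_rot"],s["finger_gap"])
a=capture("top")[120:220,180:310];b=capture("scene")[170:270,160:290]
for n in ("top","scene"): print(proj(s["tcp_pos"],n), proj(np.array([.424,.0745,.079]),n))
o=np.hstack([cv2.resize(x,None,fx=3.05,fy=3.05,interpolation=cv2.INTER_CUBIC) for x in (a,b)])
cv2.imwrite("pics/d3.png",o)
E
```

```text
[0.425  0.074  0.1349] [179.95    -0.001   85.2048] 0.07259118638298058
[262.3804 192.184 ] [264.4032 194.4272]
[264.1091 193.6704] [265.0697 211.134 ]
```

View pics/d3.png

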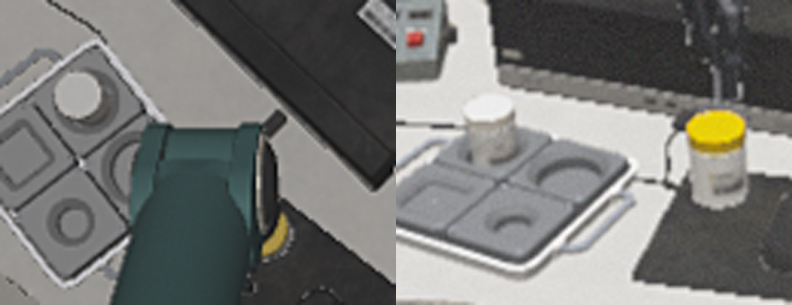

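The small jar stands in its well. The large jar's cap is at scene (265.6,210), against a predicted (265.1,211.1), so I'm descending on it.

Emit:
carry_out(translation=[[0, 0, 25], [0, 0, 25], [0, 0, 20], [0, 0, 13], [0, 0, 0], [0, 0, 0], [0, 0, 0], [0, 0, 0], [0, 0, 0]], twist=[0, 0, 0, 0, 0, 0, 0, 0, 0], jaw=[0.85, 0.85, 0.85, 0.85, 0.85, 0.4, 0.4, 0.4, 0.4], newtons=35)

```text
time_s: 13.28
tcp_pos: [0.4251, 0.0748, 0.0521]
tcp_rot: [179.9, -0.1, 85.3]
ft_force: [0.1, 0.1, 7.1]
finger_gap: 0.053
gripper_force: 36.0
```

```bash
python3 - <<'E'
from h import *
s=read_state();print(s["tcp_pos"],s["tcp_rot"],s["finger_gap"],s["gripper_force"])
plan([(.424,.0745,.18,85,.4,25),(.41,.165,.2,105,.4,30),(.4895,.1997,.16,128,.4,30),(.4895,.1997,.1,128,.4,30)])
E
```

```text
[0.4251 0.0748 0.0521] [179.9049  -0.0563  85.2974] 0.053004545836944916 35.975890159606934
{"translation": [[0, 0, -21], [0, 0, -22], [0, -1, -21], [0, 0, -21], [0, 0, -22], [0, 0, -21], [22, -4, -5], [23, -3, -5], [23, -2, -5], [23, -1, -5], [3, 21, 10], [1, 22, 10], [-2, 22, 10], [-3, 21, 10], [0, 0, 30], [0, 0, 30]], "twist": [0, 0, 0, 0, 0, 0, -5, -5, -5, -5, -6, -6, -5, -6, 0, 0], "jaw": [0.4, 0.4, 0.4, 0.4, 0.4, 0.4, 0.4, 0.4, 0.4, 0.4, 0.4, 0.4, 0.4, 0.4, 0.4, 0.4]}
end [0.4897 0.1994 0.1001] 128 16
```

Emit:
carry_out(translation=[[0, 0, -21], [0, 0, -22], [0, -1, -21], [0, 0, -21], [0, 0, -22], [0, 0, -21], [22, -4, -5], [23, -3, -5], [23, -2, -5], [23, -1, -5], [3, 21, 10], [1, 22, 10], [-2, 22, 10], [-3, 21, 10], [0, 0, 30], [0, 0, 28], [0, 0, 0], [0, 0, 0]], twist=[0, 0, 0, 0, 0, 0, -5, -5, -5, -5, -6, -6, -5, -6, 0, 0, 0, 0], jaw=[0.4, 0.4, 0.4, 0.4, 0.4, 0.4, 0.4, 0.4, 0.4, 0.4, 0.4, 0.4, 0.4, 0.4, 0.4, 0.4, 0.4, 0.4])

```text
time_s: 15.52
tcp_pos: [0.4886, 0.2001, 0.1019]
tcp_rot: [180.0, 0.0, 128.4]
ft_force: [0.1, 0.4, -0.8]
finger_gap: 0.0528
gripper_force: 37.1
```

Emit:
carry_out(translation=[[-1, 0, 15], [0, 0, 15], [0, 0, 8], [0, 0, 5], [0, 0, 2], [0, 0, 1], [0, 0, 0], [0, 0, 0]], twist=[0, 0, 0, 0, 0, 0, 0, 0], jaw=[0.4, 0.4, 0.4, 0.4, 0.4, 0.4, 0.4, 0.4])

```text
time_s: 16.52
tcp_pos: [0.4889, 0.1985, 0.0564]
tcp_rot: [-180.0, -0.0, 128.3]
ft_force: [-3.5, -1.6, 8.9]
finger_gap: 0.0532
gripper_force: 37.4
```

Emit:
carry_out(translation=[[0, 0, 0], [0, 0, 0], [0, 0, 0], [0, 0, -25], [0, 0, -40], [0, 0, -40], [0, 0, -40], [0, 0, 0]], twist=[0, 0, 0, 0, 0, 0, 0, 0], jaw=[0.78, 0.78, 0.78, 0.78, 0.78, 0.78, 0.78, 0.78])

```text
time_s: 17.52
tcp_pos: [0.4907, 0.1995, 0.2032]
tcp_rot: [179.6, 0.0, 128.3]
ft_force: [-0.3, 1.4, -0.3]
finger_gap: 0.0668
gripper_force: 0.0
```

```bash
python3 - <<'E'
from h import *
s=read_state();print(s["tcp_pos"],s["tcp_rot"],s["finger_gap"])
plan([(.42,.05,.22,90,.6,45),(.42,-.02,.22,85,.6,45),(.4231,-.1119,.2,75,.6,40),(.4231,-.1119,.13,75,.6,40)])
E
```

```text
[0.4907 0.1995 0.2032] [179.6269   0.0363 128.302 ] 0.06678516651927893
{"translation": [[-20, -29, -3], [-21, -26, -4], [-22, -25, -3], [-23, -23, -3], [-24, -21, -4], [-35, 1, 0], [-35, 0, 0], [-30, 6, 7], [-30, 5, 7], [-30, 5, 6], [0, 0, 35], [0, 0, 35]], "twist": [8, 7, 8, 8, 7, 2, 3, 3, 4, 3, 0, 0], "jaw": [0.6, 0.6, 0.6, 0.6, 0.6, 0.6, 0.6, 0.6, 0.6, 0.6, 0.6, 0.6]}
end [ 0.4229 -0.1114  0.1302] 75 12
```

Emit:
carry_out(translation=[[-20, -29, -3], [-21, -26, -4], [-22, -25, -3], [-23, -23, -3], [-24, -21, -4], [-35, 1, 0], [-35, 0, 0], [-30, 6, 7], [-30, 5, 7], [-30, 5, 6], [0, 0, 35], [0, 0, 35], [0, 0, 0], [0, 0, 0]], twist=[8, 7, 8, 8, 7, 2, 3, 3, 4, 3, 0, 0, 0, 0], jaw=[0.6, 0.6, 0.6, 0.6, 0.6, 0.6, 0.6, 0.6, 0.6, 0.6, 0.6, 0.6, 0.6, 0.6])

```text
time_s: 19.27
tcp_pos: [0.4221, -0.1125, 0.1277]
tcp_rot: [180.0, 0.0, 75.3]
ft_force: [-0.0, -0.8, 0.1]
finger_gap: 0.0513
gripper_force: 0.0
```

```bash
python3 - <<'E'
from h import *
s=read_state();print(s["tcp_pos"],s["tcp_rot"],s["finger_gap"])
a=capture("top")[120:250,180:350];b=capture("scene")[150:280,170:340]
for z in (.066,.05,0.): print(proj(np.array([.4231,-.1119,z]),"scene"))
print(proj(s["tcp_pos"],"scene"))
o=np.hstack([cv2.resize(x,None,fx=2.35,fy=2.35,interpolation=cv2.INTER_CUBIC) for x in (a,b)])
cv2.imwrite("pics/d4.png",o)
E
```

```text
[ 0.4221 -0.1125  0.1277] [179.9834   0.0238  75.278 ] 0.05133919865658634
[324.0634 199.9333]
[323.9655 204.5094]
[323.6672 218.4575]
[324.8071 181.8359]
```

View pics/d4.png

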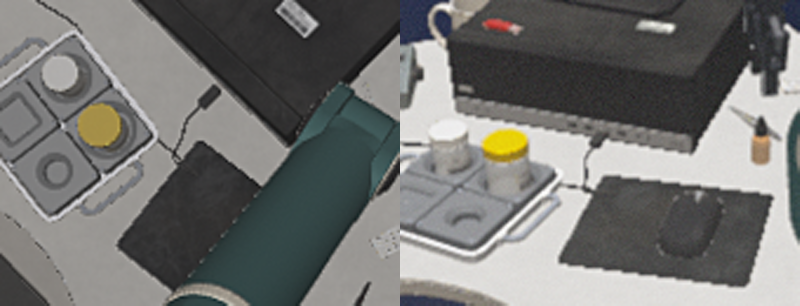

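Both jars stand in their wells. The bottle top is at scene (323.6,199.8), against a predicted (324.1,199.9), so I'm descending.

Emit:
carry_out(translation=[[0, 0, 30], [0, 0, 30], [0, 0, 20], [0, 0, 10], [0, 0, 0], [0, 0, 0], [0, 0, 0], [0, 0, 0], [0, 0, 0], [0, 0, 0]], twist=[0, 0, 0, 0, 0, 0, 0, 0, 0, 0], jaw=[0.6, 0.6, 0.6, 0.6, 0.6, 0.1, 0.1, 0.1, 0.1, 0.1], newtons=25)

```text
time_s: 20.62
tcp_pos: [0.4228, -0.1123, 0.0381]
tcp_rot: [179.9, -0.0, 75.3]
ft_force: [-0.3, 0.7, 7.5]
finger_gap: 0.0238
gripper_force: 25.4
```

```bash
python3 - <<'E'
from h import *
s=read_state();print(s["tcp_pos"],s["tcp_rot"],s["finger_gap"],s["gripper_force"])
plan([(.4231,-.1119,.2,75,.1,28),(.42,0,.22,90,.1,30),(.40,.16,.22,122,.1,32),(.4363,.2668,.2,128,.1,32),(.4363,.2668,.1,128,.1,30)])
E
```

```text
[ 0.4228 -0.1123  0.0381] [179.8905  -0.036   75.2973] 0.02378298304108142 25.368667244911194
{"translation": [[0, 0, -27], [0, 0, -27], [0, 0, -27], [0, 0, -27], [0, 0, -27], [0, 0, -27], [28, -5, -5], [28, -5, -5], [28, -6, -5], [27, -5, -5], [26, 1, 0], [27, 2, 0], [27, 2, 0], [27, 4, 0], [27, 4, 0], [27, 5, 0], [15, 23, 5], [16, 22, 5], [18, 23, 5], [18, 22, 5]], "twist": [0, 0, 0, 0, 0, 0, -4, -4, -3, -4, -5, -6, -5, -5, -6, -5, -2, -1, -2, -1], "jaw": [0.1, 0.1, 0.1, 0.1, 0.1, 0.1, 0.1, 0.1, 0.1, 0.1, 0.1, 0.1, 0.1, 0.1, 0.1, 0.1, 0.1, 0.1, 0.1, 0.1]}
{"translation": [[0, 0, 25], [0, 0, 25], [0, 0, 25], [0, 0, 25]], "twist": [0, 0, 0, 0], "jaw": [0.1, 0.1, 0.1, 0.1]}
end [0.4362 0.2663 0.1001] 128 24
```

Emit:
carry_out(translation=[[0, 0, -27], [0, 0, -27], [0, 0, -27], [0, 0, -27], [0, 0, -27], [0, 0, -27], [28, -5, -5], [28, -5, -5], [28, -6, -5], [27, -5, -5], [26, 1, 0], [27, 2, 0], [27, 2, 0], [27, 4, 0], [27, 4, 0], [27, 5, 0], [15, 23, 5], [16, 22, 5], [18, 23, 5], [18, 22, 5]], twist=[0, 0, 0, 0, 0, 0, -4, -4, -3, -4, -5, -6, -5, -5, -6, -5, -2, -1, -2, -1], jaw=[0.1, 0.1, 0.1, 0.1, 0.1, 0.1, 0.1, 0.1, 0.1, 0.1, 0.1, 0.1, 0.1, 0.1, 0.1, 0.1, 0.1, 0.1, 0.1, 0.1])

```text
time_s: 23.12
tcp_pos: [0.433, 0.2683, 0.1989]
tcp_rot: [-180.0, -0.0, 128.5]
ft_force: [0.4, -0.1, -0.4]
finger_gap: 0.024
gripper_force: 24.9
```

Emit:
carry_out(translation=[[0, 0, 25], [0, 0, 25], [0, 0, 25], [0, 0, 30], [0, 0, 0], [0, 0, 0]], twist=[0, 0, 0, 0, 0, 0], jaw=[0.1, 0.1, 0.1, 0.1, 0.1, 0.1])

```text
time_s: 23.88
tcp_pos: [0.4336, 0.2671, 0.095]
tcp_rot: [180.0, -0.0, 128.4]
ft_force: [-0.9, 0.1, 0.3]
finger_gap: 0.0242
gripper_force: 24.9
```

```bash
python3 - <<'E'
from h import *
s=read_state();print(s["tcp_pos"],s["tcp_rot"],s["finger_gap"])
a=capture("top")[120:220,155:285];b=capture("scene")[170:270,140:270]
p=s["tcp_pos"];print(proj(p+[0,0,-.038],"scene"),proj(np.array([.4363,.2668,.029]),"scene"))
o=np.hstack([cv2.resize(x,None,fx=3.05,fy=3.05,interpolation=cv2.INTER_CUBIC) for x in (a,b)])
cv2.imwrite("pics/d5.png",o)
E
```

```text
[0.4336 0.2671 0.095 ] [179.9524  -0.0015 128.3585] 0.0242261847299816
[196.4585 233.7012] [197.6204 241.6197]
```

View pics/d5.png

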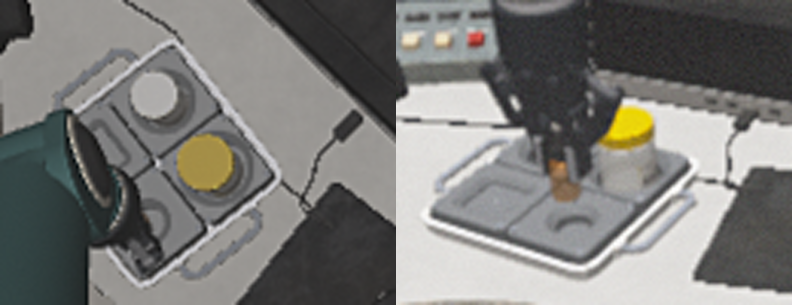

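The bottle hangs upright beside the well mouth, at about (195.7,234) against the mouth at (198.4,242). Correcting by about 2 mm and lowering.

Emit:
carry_out(translation=[[-2, 2, 15], [0, 0, 12], [0, 0, 8], [0, 0, 5], [0, 0, 4], [0, 0, 2], [0, 0, 0], [0, 0, 0]], twist=[0, 0, 0, 0, 0, 0, 0, 0], jaw=[0.1, 0.1, 0.1, 0.1, 0.1, 0.1, 0.1, 0.1])

```text
time_s: 24.98
tcp_pos: [0.4363, 0.2661, 0.0491]
tcp_rot: [180.0, -0.0, 128.3]
ft_force: [-2.2, -0.8, 7.5]
finger_gap: 0.024
gripper_force: 25.5
```

Emit:
carry_out(translation=[[0, 0, 0], [0, 0, 0], [0, 0, 0], [0, 0, -20], [0, 0, -40], [0, 0, -40], [0, 0, -40], [0, 0, 0]], twist=[0, 0, 0, 0, 0, 0, 0, 0], jaw=[0.5, 0.5, 0.5, 0.5, 0.5, 0.5, 0.5, 0.5])

```text
time_s: 25.98
tcp_pos: [0.4378, 0.2673, 0.1911]
tcp_rot: [179.6, -0.0, 128.3]
ft_force: [0.6, 0.2, -0.3]
finger_gap: 0.0424
gripper_force: 0.0
```

```bash
python3 - <<'E'
from h import *
s=read_state();print(s["tcp_pos"],s["tcp_rot"],s["finger_gap"])
plan([(.40,.13,.22,105,.7,45),(.42,-.02,.22,101,.7,45),(.3336,-.2422,.2,101,.7,40),(.3336,-.2422,.1,101,.7,40)])
E
```

```text
[0.4378 0.2673 0.1911] [179.6309  -0.0317 128.3062] 0.042427638583409456
{"translation": [[-26, -27, -7], [-25, -26, -7], [-25, -25, -8], [-25, -23, -7], [-38, 0, 0], [-38, -3, 0], [-37, -5, 0], [-38, -8, 0], [-33, -11, 3], [-32, -13, 3], [-30, -16, 3], [-30, -19, 3], [-27, -20, 2], [-26, -23, 3], [-23, -25, 3], [0, 0, 33], [0, 0, 34], [0, 0, 33]], "twist": [6, 6, 5, 6, 1, 1, 1, 1, 0, 0, 0, 0, 0, 0, 0, 0, 0, 0], "jaw": [0.7, 0.7, 0.7, 0.7, 0.7, 0.7, 0.7, 0.7, 0.7, 0.7, 0.7, 0.7, 0.7, 0.7, 0.7, 0.7, 0.7, 0.7]}
end [ 0.3338 -0.2419  0.1001] 101 18
```

Emit:
carry_out(translation=[[-26, -27, -7], [-25, -26, -7], [-25, -25, -8], [-25, -23, -7], [-38, 0, 0], [-38, -3, 0], [-37, -5, 0], [-38, -8, 0], [-33, -11, 3], [-32, -13, 3], [-30, -16, 3], [-30, -19, 3], [-27, -20, 2], [-26, -23, 3], [-23, -25, 3], [0, 0, 33], [0, 0, 34], [0, 0, 33], [0, 0, 0], [0, 0, 0]], twist=[6, 6, 5, 6, 1, 1, 1, 1, 0, 0, 0, 0, 0, 0, 0, 0, 0, 0, 0, 0], jaw=[0.7, 0.7, 0.7, 0.7, 0.7, 0.7, 0.7, 0.7, 0.7, 0.7, 0.7, 0.7, 0.7, 0.7, 0.7, 0.7, 0.7, 0.7, 0.7, 0.7])

```text
time_s: 28.48
tcp_pos: [0.334, -0.2438, 0.0977]
tcp_rot: [-180.0, 0.0, 101.3]
ft_force: [-0.2, -1.4, 0.7]
finger_gap: 0.0599
gripper_force: 0.0
```

```bash
python3 - <<'E'
from h import *
s=read_state();print(s["tcp_pos"],s["tcp_rot"],s["finger_gap"],s["joint_pos"])
a=capture("top");b=capture("scene")
print(proj(s["tcp_pos"]),proj(np.array([.3336,-.2422,.0185])),proj(np.array([.3336,-.2422,.0185]),"scene"))
o=np.hstack([cv2.resize(x,None,fx=3.05,fy=3.05,interpolation=cv2.INTER_CUBIC) for x in (a[160:290,300:430],a[120:250,155:285])])
cv2.imwrite("pics/d6.png",o)
E
```

```text
[ 0.334  -0.2438  0.0977] [-179.9889    0.0277  101.26  ] 0.05987688736294245 [ -5.3583  23.2616  43.6833 132.2033 -29.1342  34.0096  71.9612]
[374.5863 224.4758] [371.3883 225.584 ] [376.2338 217.4039]
```

View pics/d6.png

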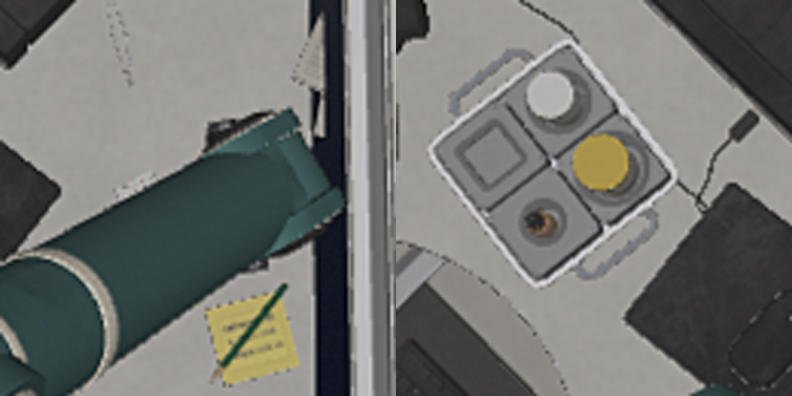

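Three things are home. Descending on the box.

Emit:
carry_out(translation=[[1, 0, 25], [0, 0, 22], [0, 0, 16], [0, 0, 9], [0, 0, 0], [0, 0, 0], [0, 0, 0], [0, 0, 0], [0, 0, 0], [0, 0, 0]], twist=[0, 0, 0, 0, 0, 0, 0, 0, 0, 0], jaw=[0.7, 0.7, 0.7, 0.7, 0.7, 0.25, 0.25, 0.25, 0.25, 0.25], newtons=25)

```text
time_s: 29.82
tcp_pos: [0.3344, -0.2427, 0.0261]
tcp_rot: [179.9, 0.0, 101.3]
ft_force: [0.1, -0.1, 4.9]
finger_gap: 0.0379
gripper_force: 24.7
```

```bash
python3 - <<'E'
from h import *
s=read_state();print(s["tcp_pos"],s["tcp_rot"],s["finger_gap"],s["gripper_force"],s["ft_force"])
plan([(.3336,-.2422,.2,101,.25,28),(.42,-.02,.22,101,.25,30),(.40,.13,.22,110,.25,32),(.40,.27,.22,128,.25,32),(.5039,.3200,.18,128.2,.25,32),(.5039,.32,.08,128.2,.25,30)])
E
```

```text
[ 0.3344 -0.2427  0.0261] [179.917    0.0419 101.2972] 0.037892884415851334 24.719372391700745 [ 0.0907 -0.0561  4.883 ]
{"translation": [[0, 0, -25], [0, 0, -25], [0, 0, -25], [0, 0, -24], [0, 0, -25], [1, -1, -25], [0, 0, -25], [18, 20, -2], [19, 18, -2], [21, 17, -3], [21, 16, -2], [23, 14, -2], [24, 13, -2], [24, 12, -2], [25, 9, -3], [26, 9, -2], [30, 6, 0], [30, 5, 0], [30, 4, 0], [31, 2, 0]], "twist": [0, 0, 0, 0, 0, 0, 0, 0, 0, 0, 0, 0, 0, 0, 0, 0, -2, -2, -1, -2], "jaw": [0.25, 0.25, 0.25, 0.25, 0.25, 0.25, 0.25, 0.25, 0.25, 0.25, 0.25, 0.25, 0.25, 0.25, 0.25, 0.25, 0.25, 0.25, 0.25, 0.25]}
{"translation": [[30, 1, 0], [24, 13, 0], [24, 13, 0], [25, 12, 0], [26, 14, 0], [26, 13, 0], [-6, 28, 10], [-6, 28, 10], [-6, 28, 10], [-7, 28, 10], [0, 0, 25], [0, 0, 25], [0, 0, 25], [0, 0, 25]], "twist": [-2, -4, -3, -4, -3, -4, 0, 0, 0, 0, 0, 0, 0, 0], "jaw": [0.25, 0.25, 0.25, 0.25, 0.25, 0.25, 0.25, 0.25, 0.25, 0.25, 0.25, 0.25, 0.25, 0.25]}
end [0.5039 0.3195 0.0801] 128.2 34
```

Emit:
carry_out(translation=[[0, 0, -25], [0, 0, -25], [0, 0, -25], [0, 0, -24], [0, 0, -25], [1, -1, -25], [0, 0, -25], [18, 20, -2], [19, 18, -2], [21, 17, -3], [21, 16, -2], [23, 14, -2], [24, 13, -2], [24, 12, -2], [25, 9, -3], [26, 9, -2], [30, 6, 0], [30, 5, 0], [30, 4, 0], [31, 2, 0]], twist=[0, 0, 0, 0, 0, 0, 0, 0, 0, 0, 0, 0, 0, 0, 0, 0, -2, -2, -1, -2], jaw=[0.25, 0.25, 0.25, 0.25, 0.25, 0.25, 0.25, 0.25, 0.25, 0.25, 0.25, 0.25, 0.25, 0.25, 0.25, 0.25, 0.25, 0.25, 0.25, 0.25])

```text
time_s: 32.33
tcp_pos: [0.4057, 0.1027, 0.2197]
tcp_rot: [180.0, -0.0, 108.3]
ft_force: [0.2, 0.3, -0.5]
finger_gap: 0.0376
gripper_force: 26.0
```

Emit:
carry_out(translation=[[30, 1, 0], [24, 13, 0], [24, 13, 0], [25, 12, 0], [26, 14, 0], [26, 13, 0], [-6, 28, 10], [-6, 28, 10], [-6, 28, 10], [-7, 28, 10], [0, 0, 25], [0, 0, 25], [0, 0, 25], [0, 0, 25], [0, 0, 0], [0, 0, 0]], twist=[-2, -4, -3, -4, -3, -4, 0, 0, 0, 0, 0, 0, 0, 0, 0, 0], jaw=[0.25, 0.25, 0.25, 0.25, 0.25, 0.25, 0.25, 0.25, 0.25, 0.25, 0.25, 0.25, 0.25, 0.25, 0.25, 0.25])

```text
time_s: 34.33
tcp_pos: [0.5008, 0.3214, 0.0798]
tcp_rot: [180.0, -0.0, 128.4]
ft_force: [0.8, 0.7, -0.5]
finger_gap: 0.0378
gripper_force: 25.9
```

```bash
python3 - <<'E'
from h import *
s=read_state();print(s["tcp_pos"],s["tcp_rot"],s["finger_gap"],s["gripper_force"])
a=capture("top")[110:210,130:260];b=capture("scene")[160:260,120:250]
print(proj(s["tcp_pos"]+[0,0,-.026],"scene"),proj(np.array([.5039,.32,.029]),"scene"))
o=np.hstack([cv2.resize(x,None,fx=3.05,fy=3.05,interpolation=cv2.INTER_CUBIC) for x in (a,b)])
cv2.imwrite("pics/d7.png",o)
E
```

```text
[0.5008 0.3214 0.0798] [179.9533  -0.0003 128.3606] 0.03775950518429058 25.943137407302856
[170.3841 226.9839] [172.0711 233.6949]
```

View pics/d7.png

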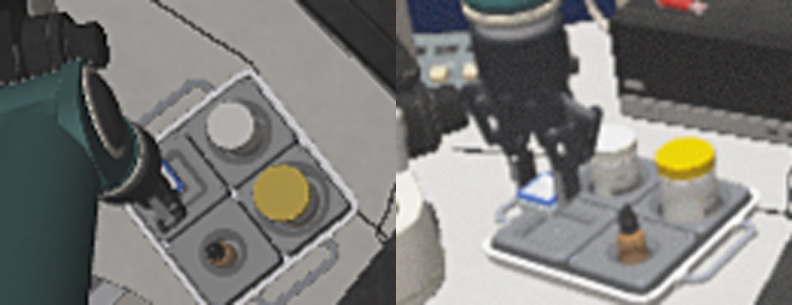

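Emit:
carry_out(translation=[[-3, 2, 10], [0, 0, 10], [0, 0, 6], [0, 0, 4], [0, 0, 2], [0, 0, 0], [0, 0, 0]], twist=[0, 0, 0, 0, 0, 0, 0], jaw=[0.25, 0.25, 0.25, 0.25, 0.25, 0.25, 0.25])

```text
time_s: 35.3
tcp_pos: [0.504, 0.3197, 0.0475]
tcp_rot: [180.0, 0.0, 128.3]
ft_force: [-0.1, -0.5, -0.0]
finger_gap: 0.0378
gripper_force: 26.0
```

Emit:
carry_out(translation=[[0, 0, 1], [0, 0, 0], [0, 0, 0], [0, 0, 0], [0, 0, 0], [0, 0, -10], [0, 0, -30], [0, 0, -40], [0, 0, -40], [0, 0, -30], [-10, -45, 0], [-10, -45, 0], [-10, -45, 0], [0, 0, 0], [0, 0, 0]], twist=[0, 0, 0, 0, 0, 0, 0, 0, 0, 0, 0, 0, 0, 0, 0], jaw=[0.25, 0.25, 0.62, 0.62, 0.62, 0.62, 0.62, 0.62, 0.62, 0.62, 0.62, 0.62, 0.62, 0.62, 0.62])

```text
time_s: 37.17
tcp_pos: [0.4173, 0.2131, 0.1972]
tcp_rot: [179.9, -0.0, 128.3]
ft_force: [0.2, 0.1, 1.1]
finger_gap: 0.0529
gripper_force: 0.0
```

```bash
python3 - <<'E'
from h import *
s=read_state();print(s["tcp_pos"],s["ft_force"],s["time_s"])
a=capture("top")[120:220,155:285];b=capture("scene")[160:260,130:260]
o=np.hstack([cv2.resize(x,None,fx=3.05,fy=3.05,interpolation=cv2.INTER_CUBIC) for x in (a,b)])
cv2.imwrite("pics/d8.png",o)
E
```

```text
[0.4173 0.2131 0.1972] [0.227  0.0885 1.116 ] 37.175
```

View pics/d8.png

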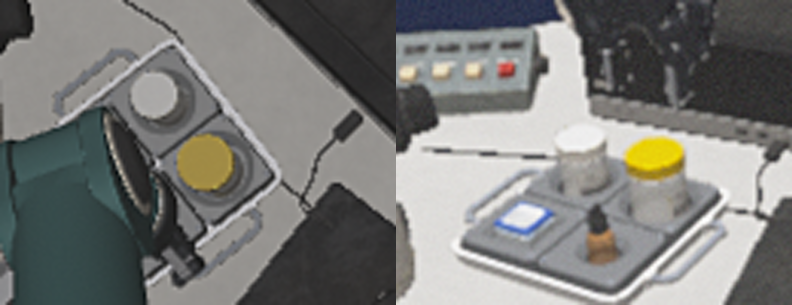

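All four appear seated. A quick numeric check of the cap centres against the wells.

```bash
python3 - <<'E'
from h import *
C=lambda x,y:((x+.5)/3.05-.5+155,(y+.5)/3.05-.5+120)
for n,q,z,t in [("L",(205,162),.083,(.4895,.1992)),("S",(156,95),.075,(.5571,.2524)),("B",(143,220),.077,(.4363,.2668))]:
    print(n,w(C(*q),z)[:2]-t)
for z in (.0385,.0425,.047): print(proj(np.array([.5039,.32,z]),"scene"))
b=capture("scene")[215:250,155:195]
cv2.imwrite("pics/d9.png",cv2.resize(b,None,fx=14,fy=14,interpolation=cv2.INTER_CUBIC))
E
```

```text
L [-0.0016 -0.0004]
S [-0.0024 -0.0039]
B [-0.0033 -0.0078]
[171.5372 230.8753]
[171.3111 229.6815]
[171.0559 228.3337]
```

View pics/d9.png

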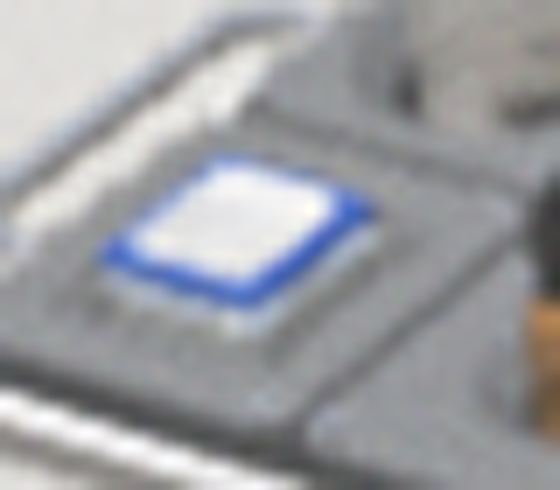

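The box matches its seated position (171.6,230.9). The bottle reading was rough, so I'll look closer.

```bash
python3 - <<'E'
from h import *
d=cv2.imread("pics/d6.png")[170:290,396+90:396+200]
b=capture("scene")[215:255,175:225]
o=np.zeros((480,800,3),np.uint8)
o[:,:400]=cv2.resize(d,None,fx=4,fy=4,interpolation=cv2.INTER_CUBIC)[:480,:400]
o[:320,400:]=cv2.resize(b,(400,320),interpolation=cv2.INTER_CUBIC)
cv2.imwrite("pics/d10.png",o)
q=np.array([.4363,.2668,0])
for z in (.011,.029,.053,.077): print(z,(proj(q+[0,0,z])-[155-.5,120-.5])*3.05*4-[90*4,170*4],(proj(q+[0,0,z],"scene")-[174.5,214.5])*8+[400,0])
E
```

```text
0.011 [244.0748 215.2785] [591.615  259.7387]
0.029 [227.5542 208.1486] [584.9634 216.9579]
0.053 [204.9277 198.3836] [575.936  158.8962]
0.077 [181.5867 188.3103] [566.722   99.6348]
```

View pics/d10.png

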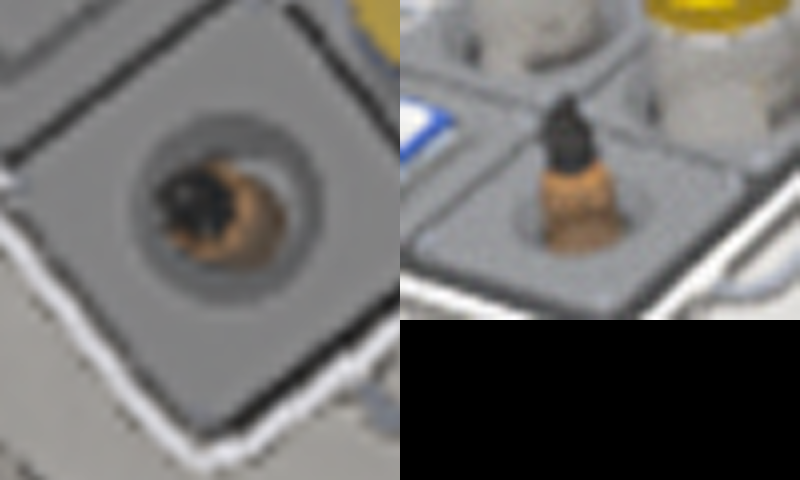

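The bottle tip is at scene crop (567,98), against a predicted (567,100), so it is upright and seated within the well's play. The gripper is clear, so I'm handing in.

```bash
python3 -c "
from bench import *
print(sign_off())"
```

```text
the job is handed in; nothing more can be done
None
```

I packed all four things (large jar, small jar, oil bottle and cover-glass box) into their own inserts, upright and down on the well floors by the camera and contact checks. The forceps were left untouched, and I handed the job in at about 37 s of the 122 s allowed; the judge's verdict was not shown.

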